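Cull the overlong plate and load it on the trimming board

ROBOT

A 6-joint arm with a two-finger parallel gripper is mounted at the origin on a cart in front of the work surface, level with it; the furniture and walls round the work are solid. World frame = base frame: x ahead of the robot, y to its left, z up, the work surface at z = 0. Lengths are in m, angles in rad, forces in N, time in s.
With the tool pointing down it reaches from about 0.3 to 0.825 m from the base axis. Payload 5.4 kg.
Tool frame: the origin (TCP) lies on the front face of the gripper's body, between the roots of the fingers; the fingertips stand 88 mm ahead of it and the grasp point (between the pads) lies 69 mm ahead of it; z points along the fingers, y is the line along which they close (so a half turn about z gives the same grasp; the last joint's range is limited). The gripper opens to 92 mm and grips with 3 to 60 N. Pads are 20 mm wide; open, the fingers measure 128 mm over their backs; the gripper's body (75 mm by 189 mm) begins 69 mm behind the grasp point.
Start: joints at [-1.354, 0.158, 1.597, -0, 1.386, -0.21], TCP at [0.238, -0.523, 0.303] pointing down, gripper open.
Joint ranges: [-2.91, 2.91], [-0.94, 2.29], [0.18, 2.7], [-1.29, 4.43], [0.17, 2.64], [-3, 3]. Speed limits (rad/s): [2.57, 2.57, 3.14, 3.14, 3.14, 3.14].

INTERFACE

Orientations are given as a unit quaternion [w, x, y, z].
In Python, from bench import env gives the robot as it stands. Calls block until the motion is done:
- env.reach(position, orientation): joint-space move of the TCP to a pose.
- env.movel(position, rot=None, rate=0.15, guard=None): straight line of the TCP; rot=None keeps the orientation; rate is the mean speed in m/s. With guard (N) it stops when the force on the tool has changed by that much, and returns True; else False.
- env.move_j(angles): joint-space move.
- env.command_gripper(opening, newtons=None): opening from 0.0 (shut) to 1.0 (fully open); newtons is the grip in N (None keeps the last); returns when the fingers have stopped.
- env.hold(seconds).
- env.inverse_kinematics(position, orientation): joint angles nearest the present ones, or None.
- env.observe(): the state.
- env.snapshot(name): name is "scene" or "top" or "wrist"; returns the picture (384x512x3 uint8, red, green, blue); there is no depth.
- env.camera_params(name): a dict with "mtx" (3x3 intrinsics, pixels), "R" (3x3) and "t" (3): a world point X has camera coordinates R X + t; the wrist camera has in their place "mount" (4x4, takes a point from camera to tool coordinates, whose origin is the TCP and whose axes are the flange's). Camera axes: x right, y down, z forward; pixel columns grow to the right and rows downward; lengths in m; the calibration is good to about 2 mm. A picture is of the moment at which its call begins: read the wrist's pose just before it. camera_params takes no time and is no camera call.
A pose or a line that the arm cannot do raises env.Unreachable and nothing moves.
- env.finish_job(): hands the job in; it is judged then, once.
Trained networks look in the newest picture that a camera, given by its name, has taken for a name from the list of things; names that differ only in an ending like _2 or _b are one class to them, and where a whole thing is asked for, a point or a joint stands for the part that bears it (a point fixed in the world has none). Each returns a list of dicts, best first, with "score" (0 to 1); they miss things now and then, are a little off and sometimes report something else, mostly with a low value. They report only what shows in the picture. A call takes as long as a camera call. They do not tell look-alikes from the thing itself.
- env.boxes_of(target, camera): "xyz" ([x, y, z] in m, in the coordinates of the camera as it stood for that picture, good to about 4 mm: the middle of the surface that is visible of it).
- env.outline_of(target, camera): "mask" (384x512 bool, what is visible of it).
The state is a dict: "t": time; "joint_positions": joint angles; "qd": joint speeds; "joint_efforts": joint torques, N m; "eef_pos": TCP position; "orientation": TCP orientation; "contact_force": force on the tool from outside, world axes, zero at the start; "torque": the same for the moment, N m; "finger_gap": opening from 0.0 (shut) to 1.0 (fully open); "grasp_force": force on a finger pad.
Only numpy, scipy, OpenCV 4.12 (cv2) and the standard library are available. Lean on these libraries where they do the work, as an engineer would, in place of code of your own. Each camera call takes 0.05 s, during which the arm holds its last target. There are 200 camera calls.

TASK

One of the four drilled plates standing in the rack was never cut to length: it is clearly longer than the others. Take it out of the rack, lay it flat on the bare bench and let go of it, then take it by its long edges and put it on the dark trimming board so that its hole drops right down over the dowel and it lies flat and in line with the length of the board. Leave the other three plates standing in the rack, and do not disturb the other things lying about.

Things in the scene. Friction and masses are not known exactly. Their poses are not given: they have to be found in the camera images.
- plate_long: The plate to take out: plywood hanger plate 165 mm long, 56 mm wide, 18 mm thick, about 0.1 kg, with a 22 mm round hole through the middle of its faces. Starts standing on a long edge in a slot of the rack; which slot changes. Origin at the centre of the plate and of its hole; x along the length, y through the thickness (the axis of the hole), z across the width (up at the start). It can lie with either face up.
- rack: Fixed plywood rack, base board 110 x 250 x 12 mm. Origin in the middle of its underside, z up. Four slots run along its x at y = -96, -32, +32, +96 mm, each between two cleats 92 mm long and 7 mm thick whose tops are 28 mm above the bench; slots are 22 mm wide and open at the ends, and the plates stand on the base board with their tops 68 mm above the bench. 46 mm are free between neighbouring plates above the cleats.
- board: Fixed dark wooden trimming board 190 x 90 x 18 mm with a steel locating dowel upright in its middle. Origin in the middle of its underside; x along its length, z up. The bench between the rack, the board and the robot, about x 0.34 to 0.46 m and y -0.27 to -0.13 m, is always bare.
- dowel (a point): Foot of the dowel, at the centre of the board's top face, 18 mm above the bench. The dowel is 14 mm thick, stands 26 mm above the board and has a tapered tip.
- plate_1: A good plate, like the long one but 125 mm long, standing in another slot of the rack; same hole, origin and axes. Stays where it is.
- plate_2: A good plate, like the long one but 125 mm long, standing in another slot of the rack; same hole, origin and axes. Stays where it is.
- plate_3: A good plate, like the long one but 125 mm long, standing in another slot of the rack; same hole, origin and axes. Stays where it is.
- tape_measure: Yellow tape measure, 35 x 95 x 65 mm, standing on the bench; origin in the middle of its underside. A bystander.
- screwdriver_b: Blue-handled screwdriver lying on the bench, 190 mm long, 25 mm thick, along its own y; origin under its middle. A bystander.
Mind the look-alikes: they are no part of the job. What is shaped like the plate_1 but blue is not meant.

How it is judged:
By the outcome, as a careful person would: the job done as asked, in the order asked, and still so for the second after the job is handed in, with the robot touching nothing.
It also fails if it takes over 70 s, if anything falls off the work surface, if the arm or the gripper's body presses on something with over 40 N, if the wrist force passes 120 N, or if a joint passes its speed limit or range.

## Working session

There is one attempt and no reset: what is moved stays moved. The work goes in short steps, each a Python script; the robot and the scene stay as the last script left them, time stands still between calls to the robot, and variables do not carry over. Pictures are saved under pics/ and viewed, at most 10 in all, crops included, and the job is handed in when it is done.

```bash
ls; mkdir -p pics
python3 - <<'E'
from bench import env
import cv2,numpy as np
np.set_printoptions(precision=4,suppress=True)
a=env.snapshot("scene");b=env.snapshot("top")
cv2.imwrite("pics/a.png",a[...,::-1]);cv2.imwrite("pics/b.png",cv2.resize(b,(800,600))[...,::-1])
for c in("scene","top"):
    p=env.camera_params(c);print(c,p)
    for n in ("plate_long","plate_1","rack","board","tape_measure","screwdriver_b"):
        for d in env.boxes_of(n,c): print(n,round(d["score"],2),p["R"].T@(np.array(d["xyz"])-p["t"]))
print(env.camera_params("wrist"))
print(env.observe())
E
```

```text
pics
scene {'mtx': array([[394.6742,   0.    , 255.3335],
       [  0.    , 394.6742, 194.4685],
       [  0.    ,   0.    ,   1.    ]]), 'R': array([[-0.7959, -0.6054,  0.0009],
       [-0.308 ,  0.4036, -0.8616],
       [ 0.5212, -0.686 , -0.5076]]), 't': array([0.305 , 0.2723, 0.8266])}
plate_long 0.63 [0.581  0.0562 0.0691]
plate_1 0.78 [ 0.5153 -0.05    0.0649]
plate_1 0.72 [0.5519 0.0033 0.068 ]
plate_1 0.53 [0.6365 0.0864 0.0647]
rack 0.59 [0.5942 0.0167 0.0137]
board 0.64 [ 0.6268 -0.2745  0.0179]
tape_measure 0.79 [ 0.7236 -0.0759  0.052 ]
screwdriver_b 0.42 [0.5809 0.0565 0.069 ]
top {'mtx': array([[441.5409,   0.    , 250.706 ],
       [  0.    , 441.5409, 196.3251],
       [  0.    ,   0.    ,   1.    ]]), 'R': array([[ 0.2335, -0.9723,  0.0016],
       [-0.834 , -0.2011, -0.5138],
       [ 0.4999,  0.1187, -0.8579]]), 't': array([-0.2671,  0.4022,  1.2056])}
plate_long 0.73 [ 0.6542 -0.0111  0.0617]
plate_1 0.59 [0.6746 0.0595 0.0574]
rack 0.53 [0.6675 0.0454 0.0285]
board 0.67 [ 0.6683 -0.2674  0.0142]
board 0.42 [0.6676 0.0432 0.025 ]
tape_measure 0.75 [ 0.7338 -0.0962
[... 180 characters left out ...]
, 'mount': array([[ 0.0006, -0.955 , -0.2968,  0.0842],
       [ 1.    ,  0.0007, -0.    ,  0.0009],
       [ 0.0002, -0.2968,  0.955 , -0.0812],
       [ 0.    ,  0.    ,  0.    ,  1.    ]])}
{'t': 0.7, 'joint_positions': array([-1.3541,  0.1584,  1.597 , -0.    ,  1.3862, -0.2101]), 'qd': array([-0.0001,  0.0005,  0.0002, -0.0018,  0.0002, -0.0015]), 'joint_efforts': array([  0.0002, -38.5486, -32.23  ,   0.0701,   0.0305,   0.    ]), 'eef_pos': array([ 0.238 , -0.5234,  0.3027]), 'orientation': array([ 0.    ,  0.9773,  0.2118, -0.    ]), 'contact_force': array([ 0.298 ,  0.3626, -0.0558]), 'torque': array([-0.041 ,  0.0086,  0.0408]), 'grasp_force': 0.0, 'finger_gap': 0.9999577086600047}
```

View pics/a.png

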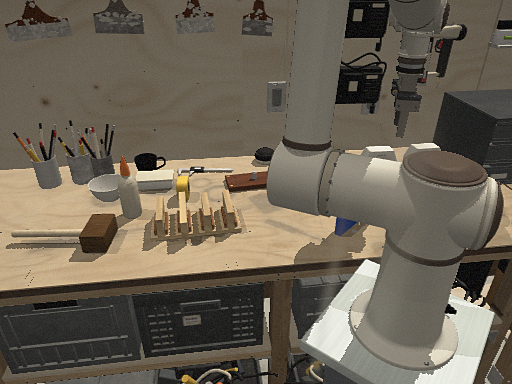

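View pics/b.png

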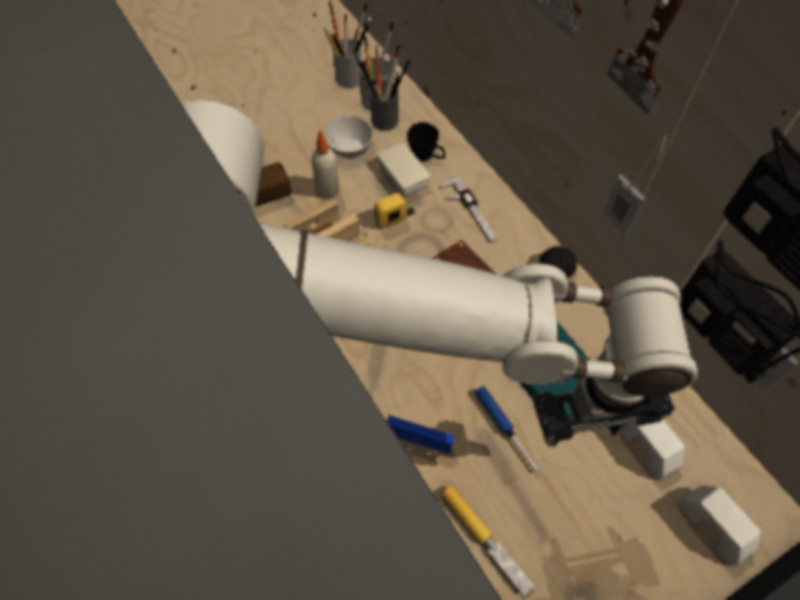

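The scene view shows the four plates at columns ≈160, 183, 208 and 230 (row ≈215), with the board near (250,180). The arm hides most of the rest, so I'll look from above with the wrist camera.

```bash
cat > h.py <<'E'
from bench import env
import cv2,numpy as np
from scipy.spatial.transform import Rotation as Ro
np.set_printoptions(precision=4,suppress=True)
def down(yaw):  # tool down, tool x axis at yaw in world
    q=(Ro.from_euler('z',yaw)*Ro.from_quat([1,0,0,0])).as_quat(); return np.r_[q[3],q[:3]]
def wristcam():
    o=env.observe(); q=o["orientation"]; T=np.eye(4)
    T[:3,:3]=Ro.from_quat([*q[1:],q[0]]).as_matrix(); T[:3,3]=o["eef_pos"]
    return T@env.camera_params("wrist")["mount"]
def wsnap(name):
    C=wristcam(); im=env.snapshot("wrist"); cv2.imwrite(f"pics/{name}.png",im[...,::-1]); np.save(f"pics/{name}.npy",C); return C,im
K=env.camera_params("wrist")["mtx"]
def px2w(C,uv,z):
    uv=np.atleast_2d(uv).astype(float); d=np.c_[uv,np.ones(len(uv))]@np.linalg.inv(K).T@C[:3,:3].T
    return C[:3,3]+d*((z-C[2,3])/d[:,2])[:,None]
def w2px(C,X):
    c=(np.atleast_2d(X)-C[:3,3])@C[:3,:3]@K.T; return c[:,:2]/c[:,2:]
E
python3 - <<'E'
from h import *
env.reach([0.58,-0.09,0.38],down(0.0))
C,im=wsnap("w1")
for n in ("plate_long","plate_1","rack","board","dowel","tape_measure"):
    for d in env.boxes_of(n,"wrist"): print(n,round(d["score"],2),C[:3,:3]@d["xyz"]+C[:3,3])
    if n!="dowel":
        for d in env.outline_of(n,"wrist"):
            ys,xs=np.nonzero(d["mask"]); print("  mask",round(d["score"],2),len(xs),xs.mean(),ys.mean(),cv2.minAreaRect(np.c_[xs,ys].astype(np.float32)))
print(env.observe()["eef_pos"],env.observe()["t"],env.observe()["joint_positions"])
E
```

```text
plate_long 0.72 [0.6284 0.0129 0.0679]
  mask 0.71 2052 180.635477582846 132.4317738791423 ((179.3170928955078, 134.35366821289062), (19.36554718017578, 117.2864990234375), 38.65980911254883)
  mask 0.47 1188 215.50252525252526 161.3526936026936 ((215.10775756835938, 161.7734375), (14.167062759399414, 89.46702575683594), 41.08175277709961)
plate_1 0.94 [ 0.5528 -0.0819  0.0668]
plate_1 0.93 [0.6732 0.0593 0.0669]
plate_1 0.81 [ 0.5853 -0.0342  0.065 ]
plate_1 0.61 [ 0.2548 -0.2626  0.0551]
  mask 0.78 1449 248.86059351276742 186.8681849551415 ((248.21444702148438, 187.575439453125), (17.65195655822754, 85.931396484375), 42.58049392700195)
  mask 0.7 2212 145.6500904159132 99.6749547920434 ((144.94981384277344, 100.61524963378906), (25.5468807220459, 93.83448791503906), 37.5685920715332)
  mask 0.63 1079 216.14550509731234 160.4717330861909 ((215.2798614501953, 161.1781463623047), (13.648517608642578, 87.96075439453125), 41.00908660888672)
  mask 0.61 517 349.2147001934236 342.37137330754354 ((348.5, 343.0), (59.0, 10.0), 0.0)
rack 0.86 [ 0.6075 -0.0087  0.0174]
  mask 0.57 5798 202.92911348740944 145.50413935839944 ((207.89413452148438, 150.12353515625), (138.61856079101562, 70.177001953125), 40.60129928588867)
board 0.84 [ 0.6236 -0.3014  0.0178]
  mask 0.92 7405 391.9077650236327 129.67157326130993 ((392.11065673828125, 130.64488220214844), (118.21661376953125, 66.20574188232422), 43.8766975402832)
dowel 0.93 [ 0.6279 -0.2967  0.0175]
tape_measure 0.55 [ 0.7422 -0.0957  0.0635]
  mask 0.96 1925 260.70493506493506 39.2187012987013 ((262.0000305175781, 37.499996185302734), (31.81980323791504, 68.58935546875), 45.0)
  mask 0.18 1471 248.90890550645818 186.70904146838885 ((247.8986358642578, 187.26300048828125), (18.215152740478516, 85.94621276855469), 42.87890625)
[ 0.58 -0.09  0.38] 3.3083 [-0.3597  0.1494  1.4556 -0.      1.5366  1.2111]
```

View pics/w1.png

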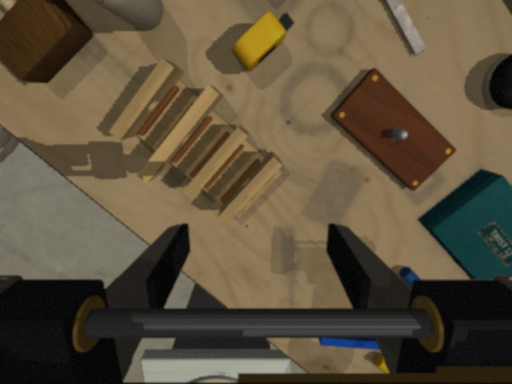

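The rack runs diagonally, with the plates from lower-right to upper-left. The second from upper-left, from (220,90) to (147,180), is the long one. The board is at (393,128) with its dowel foot near (390,133). I'll take a closer view along the grasp orientation.

Run:
```python
from h import *
env.reach([0.615,0.0,0.26],down(-0.705))
C,im=wsnap("w2")
cv2.imwrite("pics/w2c.png",cv2.resize(im[60:310,90:430],(800,588),interpolation=cv2.INTER_CUBIC)[...,::-1])
for n in ("plate_long","plate_1"):
    for d in env.boxes_of(n,"wrist"):
        X=C[:3,:3]@d["xyz"]+C[:3,3]; print(n,round(d["score"],2),X,w2px(C,X))
print(env.observe()["joint_positions"])
```

```text
plate_long 0.89 [0.6327 0.0117 0.0681] [[237.2553 186.726 ]]
plate_1 0.9 [0.6801 0.0546 0.0673] [[174.3685 178.4663]]
plate_1 0.84 [ 0.562  -0.0881  0.0658] [[357.7515 176.1252]]
plate_1 0.71 [ 0.5896 -0.0365  0.0643] [[300.4125 187.2831]]
[-0.1972  0.2921  1.5231 -0.0001  1.3239  2.0788]
```

View pics/w2c.png

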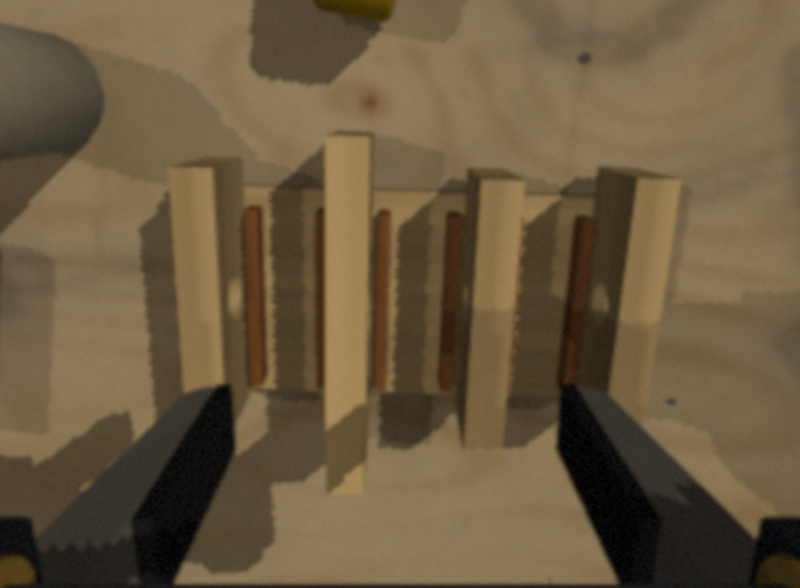

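The long plate's top face has corners at crop (327,135), (372,135), (364,493) and (326,493). The glue bottle is upper-left, ending at crop (103,100).

Run:
```python
from h import *
C=np.load("pics/w2.npy")
uv=lambda p:np.array(p)*[340/800,250/588]+[90,60]
P=px2w(C,uv([(327,135),(372,135),(364,493),(326,493)]),.068)
print(P, np.linalg.norm(P[0]-P[3]),np.linalg.norm(P[1]-P[2]),np.linalg.norm(P[0]-P[1]),np.linalg.norm(P[2]-P[3]))
c=P.mean(0); d=(P[0]+P[1]-P[2]-P[3])/2; yaw=np.arctan2(d[1],d[0]); print("c",c,"yaw",yaw)
# other tops & rack check
for q in ([(170,168),(214,168),(223,385),(184,385)],[(475,178),(523,178),(504,447),(464,447)],[(630,178),(682,178)]): print(px2w(C,uv(q),.068).mean(0))
R=np.array([[np.cos(yaw),np.sin(yaw)],[-np.sin(yaw),np.cos(yaw)]])
for z in(0,.06,.13,.16): print("bottle rel",z,(px2w(C,uv([(103,100),(50,155)]),z)-c)[:,:2]@R.T)
# tilt feasibility on the bench
for psi in np.deg2rad(np.arange(-180,180,30)):
  for s in(-1,1):
    r=Ro.from_euler('z',psi)*Ro.from_quat([1,0,0,0])*Ro.from_euler('x',s*np.deg2rad(42)); m=r.as_matrix()
    g=np.array([.40,-.20,.045]); ok=[]
    for h in (0,.06,.12):
      q=r.as_quat(); j=env.inverse_kinematics(g+[0,0,h]-.069*m[:,2],np.r_[q[3],q[:3]]); ok.append(j)
    if all(x is not None for x in ok): print(np.rad2deg(psi),s,ok[0],m[:,2])
```

```text
[[ 0.6888 -0.0274  0.068 ]
 [ 0.6771 -0.0412  0.068 ]
 [ 0.5552  0.0693  0.068 ]
 [ 0.5669  0.083   0.068 ]] 0.16450986344634552 0.16450425086425877 0.018040004273831484 0.018029995951650276
c [0.622  0.0209 0.068 ] yaw -0.7364232634108328
[0.6792 0.0555 0.068 ]
[ 0.5842 -0.0294  0.068 ]
[ 0.5893 -0.1186  0.068 ]
bottle rel 0 [[0.0919 0.1261]
 [0.0644 0.1555]]
bottle rel 0.06 [[0.0923 0.1009]
 [0.0697 0.125 ]]
bottle rel 0.13 [[0.0928 0.0714]
 [0.0758 0.0895]]
bottle rel 0.16 [[0.093  0.0587]
 [0.0784 0.0743]]
-180.0 -1 [-1.0017  0.4983  1.761   0.3692  1.5339 -2.7121] [-0.      0.6691 -0.7431]
-180.0 1 [-0.2976  0.1525  2.229  -1.0466  0.8315 -1.1005] [ 0.     -0.6691 -0.7431]
-150.0 -1 [-0.8355  0.6145  1.5828  0.1417  1.6652 -2.9698] [-0.3346  0.5795 -0.7431]
-119.99999999999999 1 [-0.9252 -0.348   2.6737  1.1431  0.2915  1.7093] [ 0.5795 -0.3346 -0.7431]
-90.0 -1 [-0.5103  0.6318  1.5557 -0.3333  1.6174  2.7312] [-0.6691 -0.     -0.7431]
-90.0 1 [-1.2333 -0.1874  2.5618  1.057   0.811   1.1276] [ 0.6691  0.     -0.7431]
-59.99999999999999 -1 [-0.3765  0.5304  1.7126 -0.5577  1.43
[... 617 characters left out ...]
0.9252 -0.348   2.6737  1.1431  0.2915 -1.4322] [ 0.5795 -0.3346 -0.7431]
59.99999999999999 1 [-0.668   0.6614  1.5088 -0.0972  1.6987 -0.12  ] [-0.5795  0.3346 -0.7431]
90.0 -1 [-1.2333 -0.1874  2.5618  1.057   0.811  -2.014 ] [ 0.6691 -0.     -0.7431]
90.0 1 [-0.5103  0.6318  1.5557 -0.3333  1.6174 -0.4104] [-0.6691  0.     -0.7431]
119.99999999999999 -1 [-1.2555  0.095   2.295   0.8219  1.1058 -2.2974] [ 0.5795  0.3346 -0.7431]
119.99999999999999 1 [-0.3765  0.5304  1.7126 -0.5577  1.433  -0.6673] [-0.5795 -0.3346 -0.7431]
150.0 -1 [-1.1516  0.3239  2.0106  0.59    1.3386 -2.4974] [ 0.3346  0.5795 -0.7431]
150.0 1 [-0.2899  0.3686  1.949  -0.7856  1.169  -0.8878] [-0.3346 -0.5795 -0.7431]
```

The fit is consistent: 164.5 × 18.0 mm at z = 0.068. I'll grasp it across the faces and lift it out. Then I'll tilt it 40° over the bare bench, touch its edge down and let it lie down.

Run:
```python
from h import *
c=np.array([.622,.0209]); yaw=-.7364
env.command_gripper(.43,20)
env.movel([*c,.22],down(yaw),rate=.2)
print("hit",env.movel([*c,.058+.069],rate=.1,guard=8))
env.command_gripper(0.0,20); o=env.observe(); print(o["finger_gap"]*92,o["grasp_force"],o["eef_pos"],o["t"])
env.movel([*c,.26],rate=.12)
o=env.observe(); print(o["finger_gap"]*92,o["grasp_force"],o["contact_force"],o["t"])
wsnap("w3")
```

```text
hit False
17.957307143231752 20.00003411903606 [0.6222 0.0209 0.1274] 7.0917
18.007804492012777 19.999632378167007 [-0.1784  0.2453 -0.797 ] 8.35
```

View pics/w3.png

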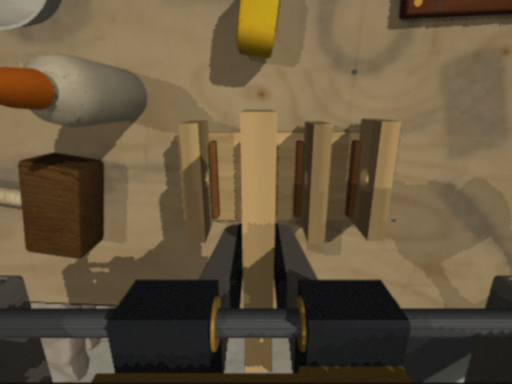

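The long plate is held square in the pads and the other three are still standing. Next is the laydown.

Run:
```python
from h import *
env.movel([.45,-.17,.28],rate=.25)
r=Ro.from_euler('z',np.pi/2)*Ro.from_quat([1,0,0,0])*Ro.from_euler('x',np.deg2rad(40)); m=r.as_matrix();q=r.as_quat();q=np.r_[q[3],q[:3]]
tcp=lambda x,y,z:np.array([x,y,z])-.069*m[:,2]
print(m)
env.reach(tcp(.40,-.20,.16),q)
env.movel(tcp(.40,-.20,.055),rate=.15)
hit=env.movel(tcp(.40,-.20,.036),rate=.03,guard=3)
o=env.observe(); p=o["eef_pos"]; g=p+.069*m[:,2]; print("hit",hit,g,o["contact_force"],o["t"])
env.command_gripper(.30,20)
print(env.observe()["finger_gap"]*92)
env.movel(p-.03*m[:,2],rate=.08); env.movel(p-.12*m[:,2],rate=.15)
env.command_gripper(1.0)
env.reach([.40,-.20,.30],down(0))
C,im=wsnap("w4")
for d in env.boxes_of("plate_long","wrist"): print(round(d["score"],2),C[:3,:3]@d["xyz"]+C[:3,3])
for d in env.outline_of("plate_long","wrist"):
    ys,xs=np.nonzero(d["mask"]); print(len(xs),cv2.minAreaRect(np.c_[xs,ys].astype(np.float32)))
print(env.observe()["t"])
```

```text
[[ 0.      0.766  -0.6428]
 [ 1.     -0.      0.    ]
 [ 0.     -0.6428 -0.766 ]]
hit True [ 0.4001 -0.2001  0.0409] [ 0.27   -0.2421  4.3342] 12.8083
27.767130006759523
0.78 [ 0.4108 -0.2049  0.0199]
5275 ((258.5, 165.5), (43.0, 127.0), 90.0)
16.7917
```

View pics/w4.png

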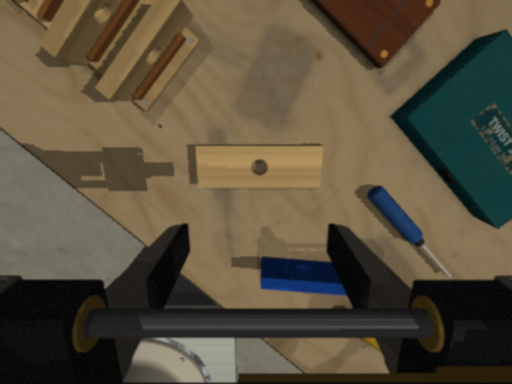

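The plate lies flat: top corners at about (197,146), (322,146), (322,188) and (197,188), hole at (260,167). Before regrasping I'll measure the board from close up.

Run:
```python
from h import *
C=np.load("pics/w4.npy"); P=px2w(C,[(197,145.5),(322,145.5),(322.5,188),(197,188)],.018); print(P,P.mean(0),px2w(C,(260,167.3),.018))
env.reach([.625,-.295,.27],down(np.pi/4))
C,im=wsnap("w5")
cv2.imwrite("pics/w5c.png",cv2.resize(im[40:290,90:430],(800,588),interpolation=cv2.INTER_CUBIC)[...,::-1])
for n in("board","dowel"):
  for d in env.boxes_of(n,"wrist"): print(n,round(d["score"],2),C[:3,:3]@d["xyz"]+C[:3,3])
d=env.outline_of("board","wrist")[0]; ys,xs=np.nonzero(d["mask"])
W=px2w(C,np.c_[xs,ys],.018)[:,:2]; (cx,s,a)=cv2.minAreaRect((W*1000).astype(np.float32)); print(cx,s,a)
print(env.observe()["t"],env.observe()["joint_positions"])
```

```text
[[ 0.4339 -0.1224  0.018 ]
 [ 0.4342 -0.2833  0.018 ]
 [ 0.3772 -0.2879  0.018 ]
 [ 0.3768 -0.1189  0.018 ]] [ 0.4055 -0.2031  0.018 ] [[ 0.4054 -0.2036  0.018 ]]
board 0.65 [ 0.6271 -0.2992  0.0176]
dowel 0.77 [ 0.6312 -0.294   0.0195]
(622.2158203125, -304.4389953613281) (187.8966064453125, 89.06752014160156) 50.11369323730469
17.9583 [-0.6157  0.4756  1.2668 -0.0001  1.3978  0.1704]
```

View pics/w5c.png

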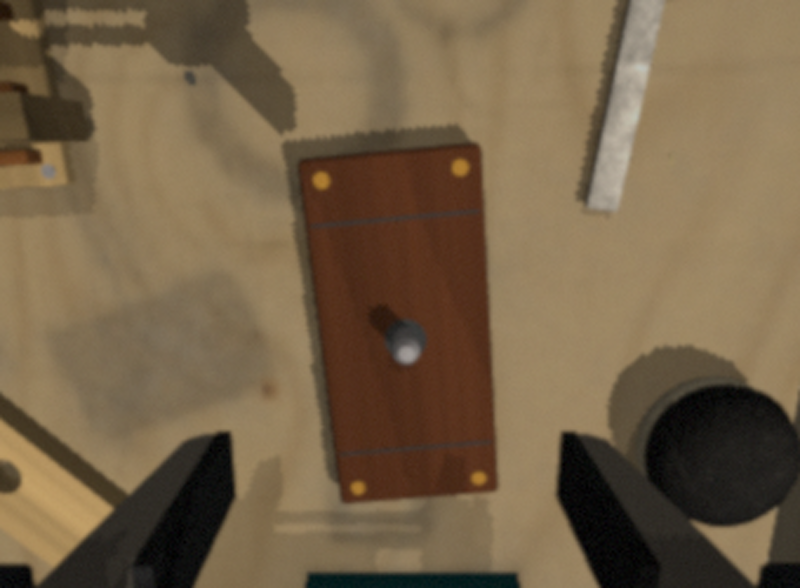

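The board's corners are at crop (301,160), (481,145), (496,490) and (342,501). The dowel foot is near (403,335).

Run:
```python
from h import *
C=np.load("pics/w5.npy")
uv=lambda p:np.array(p)*[340/800,250/588]+[90,40]
P=px2w(C,uv([(301,160),(481,145),(496,490),(342,501)]),.018); print(P)
n=np.linalg.norm; print([n(P[i]-P[i-1]) for i in range(4)])
print("centre",P.mean(0)); d=P[0]+P[1]-P[2]-P[3]; yaw=np.arctan2(d[1],d[0]); print("yaw",yaw)
print("dowel tip",px2w(C,uv((407,354)),.044)); c=P.mean(0)
print((w2px(C,[c,c+[0,0,.026]])-[90,40])*800/340)
R=np.array([[np.cos(yaw),np.sin(yaw)],[-np.sin(yaw),np.cos(yaw)]])
for z in(0,.04,.1):print(z,"blk/teal",(px2w(C,uv([(645,450),(700,385),(412,575)]),z)-c)[:,:2]@R.T)
```

```text
[[ 0.6496 -0.2067  0.018 ]
 [ 0.7158 -0.2631  0.018 ]
 [ 0.596  -0.4049  0.018 ]
 [ 0.5296 -0.3484  0.018 ]]
[np.float64(0.18568024856460763), np.float64(0.08691593249130061), np.float64(0.1856062593550903), np.float64(0.08710892520469882)]
centre [ 0.6227 -0.3058  0.018 ]
yaw 0.8688546976292517
dowel tip [[ 0.6222 -0.3066  0.044 ]]
[[405.8563 337.7769]
 [406.6636 352.1966]]
0 blk/teal [[-0.0842 -0.1331]
 [-0.0464 -0.1628]
 [-0.1576  0.0083]]
0.04 blk/teal [[-0.064  -0.1182]
 [-0.0305 -0.1445]
 [-0.129   0.0071]]
0.1 blk/teal [[-0.0337 -0.0958]
 [-0.0067 -0.1171]
 [-0.0862  0.0053]]
```

The centre and dowel tip agree: (0.6225, −0.306), yaw 0.869. Now I'll grasp by the long edges and fit.

Run:
```python
from h import *
g=[.4055,-.2035]
env.reach([*g,.20],down(np.pi/2))
print("hit",env.movel([*g,.0905],rate=.1,guard=6))
env.command_gripper(0,20); o=env.observe(); print(o["finger_gap"]*92,o["grasp_force"],o["eef_pos"],o["t"])
env.movel([*g,.20],rate=.15)
b=[.6225,-.306]
env.reach([*b,.20],down(.869))
env.movel([*b,.150],rate=.1)
hit=env.movel([*b,.1075],rate=.04,guard=4)
o=env.observe(); print(hit,o["eef_pos"],o["contact_force"],o["finger_gap"]*92,o["t"])
```

```text
hit False
56.093586193030745 20.00016901642084 [ 0.4055 -0.2035  0.0906] 20.8083
True [ 0.6222 -0.3058  0.1086] [-0.8034 -0.0727  2.9587] 55.91388246116101 24.25
```

Contact came at 0.1086 m, the expected seated height. I'll release, withdraw and check.

Run:
```python
from h import *
env.command_gripper(.8); p=env.observe()["eef_pos"]
env.movel([p[0],p[1],.27],rate=.12); env.hold(.3)
C,im=wsnap("w6")
cv2.imwrite("pics/w6c.png",cv2.resize(im[40:290,90:430],(800,588),interpolation=cv2.INTER_CUBIC)[...,::-1])
d=env.outline_of("plate_long","wrist")[0]; ys,xs=np.nonzero(d["mask"])
W=px2w(C,np.c_[xs,ys],.036)[:,:2]; print(cv2.minAreaRect((W*1000).astype(np.float32)),env.observe()["t"])
```

```text
((623.6612548828125, -304.2508544921875), (165.97154235839844, 58.08829879760742), 49.87399673461914) 26.6083
```

View pics/w6c.png

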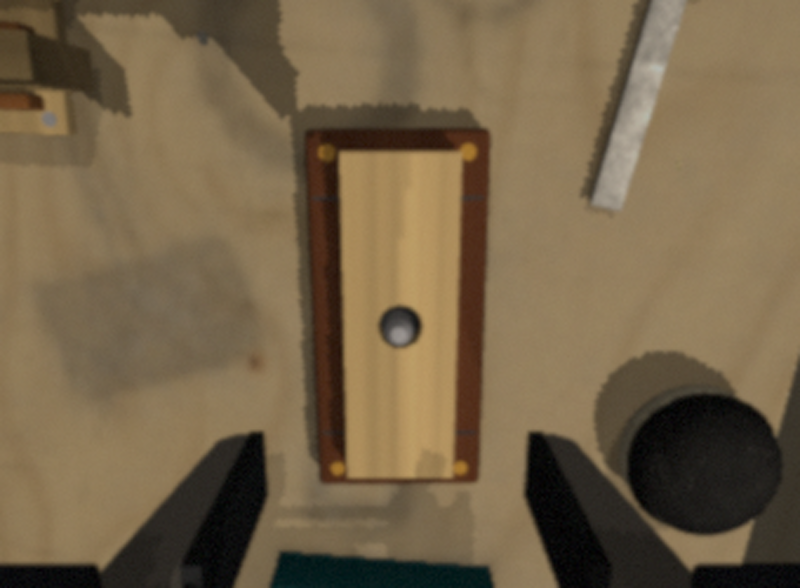

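The plate lies flat and in line with the board, measuring 166×58 mm at 49.9° against the board's 49.8°. The dowel stands in its hole at crop (400,327).

```bash
python3 -c "
from bench import env
print(env.finish_job())"
```

```text
the job is handed in; nothing more can be done
None
```

The long plate was laid flat on the bare bench, regrasped by its long edges and seated over the dowel, flat and in line with the board; the job was handed in at about 27 s, and I saw the other three plates still standing after the lift-out.

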